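# Oil the guard-door hinge and hold its loose leaf lined up for the pin

### The arm

A 6-joint arm with a two-finger parallel gripper is mounted at the origin on the work surface. World frame = base frame: x ahead of the robot, y to its left, z up, the work surface at z = 0. Lengths are in mm, angles in rad, forces in N, time in s.
With the tool pointing down it reaches from about 300 to 850 mm from the base axis. Payload 5.4 kg.
Tool frame: the origin (TCP) lies where the fingers leave the gripper's body, on its centre line; the fingertips stand 73 mm ahead of it and the grasp point (between the pads) lies 54 mm ahead of it (manip.finger_overhang is the distance from the TCP to the fingertips, in mm); z points along the fingers, y is the line along which they close (so a half turn about z gives the same grasp; the last joint's range is limited). The gripper opens to 85 mm and grips with 20 to 120 N. Pads are 22 mm wide; open, the fingers measure 114 mm over their backs; the gripper's body (76 mm by 85 mm) begins 54 mm behind the grasp point. The pads swing forward as they close: fully open they stand 13 mm farther back than shut.
Start: joints at [-1.405, 0.158, 1.597, -0, 1.386, -0.21], TCP at [211.01, -534.866, 303.899] pointing down, gripper open.
Joint ranges: [-2.91, 2.91], [-0.94, 2.29], [0.18, 2.7], [-1.29, 4.43], [0.17, 2.64], [-3, 3]. Speed limits (rad/s): [2.57, 2.57, 3.14, 3.14, 3.14, 3.14].

### API

Orientations are given as a unit quaternion [x, y, z, w].
In Python, from bench import manip gives the robot as it stands. The module is installed in compiled form; this text tells all that it offers.
- The arm moves only by the tool jog_arm, never from a script. Its argument "steps" is a list that holds one entry, the list of rows, each a list of 5 numbers: the closure, from -1 (fully open) to 1 (shut), then the shift along the tool's x, y, z in cm, then the turn about the tool's z in degrees. In form: [[[jaw, x, y, z, roll], ...]]. A call has 1 to 5 rows; each row is the pose to reach, as a shift and turn from the pose commanded when the call began, along the tool's axes at that moment; what a row does not reach only later rows make up. A row lasts 1/12 s, in which the tool goes at most 41.7 mm and 7.16 degrees, less where a joint would pass 70% of its speed; a pose out of reach is approached as far as the arm can. A call with a gripper value outside its range is refused whole. The fingers move at their own pace and stop on an object; the grip force is fixed at half the most. Time passes only in rows, so rows that repeat a pose let the fingers close. It gives the time, the measured TCP pose, the force, the opening and the grip force at its end, in the units of the state.
- manip.get_obs(): the state, without advancing time (a new reading comes with each control period).
- manip.snapshot(name): name is "scene" or "top" or "wrist"; returns a dict with "image" (384x512x3 uint8, red, green, blue), "z_map" (384x512 float32, mm along the optical axis (not along the pixel's ray), 0 where there is no reading), "mtx" (3x3 intrinsics, pixels), "k1" (the pictures are not rectified: a ray, as slopes to the right and down, at radius r is drawn at 1 + k1 r^2 times it, then the intrinsics apply), "rvec" (rotation vector, rad) and "tvec" (3), from world to camera coordinates, as OpenCV has them; the wrist camera has in their place "tool_from_camera" (4x4, takes a point from camera to tool coordinates, whose origin is the TCP and whose axes are the flange's). Camera axes: x right, y down, z forward; pixel columns grow to the right and rows downward; lengths in mm; the calibration is good to about 2 mm. A picture is of the moment at which its call begins: read the wrist's pose just before it.
- manip.close_job(): hands the job in; it is judged then, once.
The state is a dict: "time_s": time; "qpos": joint angles; "dq": joint speeds; "joint_efforts": joint torques, N m; "position": TCP position; "ee_rot": TCP orientation; "force": force on the tool from outside, world axes, zero at the start; "wrist_torque": the same for the moment, N m; "gripper_width": finger opening in mm; "grip_force": force on a finger pad.
Only numpy, scipy, OpenCV 4.12 (cv2) and the standard library are available. Lean on these libraries where they do the work, as an engineer would, in place of code of your own. Each camera call takes 0.05 s, during which the arm holds its last target. There are 200 camera calls.

### The job

First press the red cap of the lubricant bottle all the way down and let it spring back up, so that it squirts the fixed hinge on the blue jamb block. Then take the bright hinge leaf with the single middle knuckle from its orange stand, bring its knuckle down between the two knuckles of the fixed hinge so that all three holes line up for the pin, and finish while holding it there still, carried by the gripper alone and clear of the fixed hinge. Leave the dark spare leaf, the brass pin and the jar alone.

Things in the scene. Friction and masses are not known exactly. Their poses are not given: they have to be found in the camera images.
- jamb: Fixed blue block (60 x 110 mm, top 97 mm above the table) on a grey base plate (x -45 to 105, y +-65, 12 mm thick), with the bright fixed hinge leaf on top. Origin on the table straight below the middle of the hinge axis; z up, y along the hinge axis, +x from the axis towards the block, whose face begins 18 mm from the axis.
- jamb_eye (a point): Middle of the fixed hinge's axis, in the empty gap between its two knuckles, 100 mm above the table; axes as jamb. The knuckles (24 mm outside, 12 mm bore) lie at y = -48 to -16 and 16 to 48 mm; the 32 mm gap is open above and below, down to the base plate.
- leaf: Loose bright hinge leaf, 0.11 to 0.22 kg, upright in its stand, knuckle at the bottom. Origin at the lowest point under the knuckle; z up, y along the bore, x through the plate's thickness; both sides alike. Plate 8 mm thick, 56 mm wide (y), z = 30 to 90 mm; a neck 24 mm wide joins it to the knuckle.
- leaf_eye (a point): Centre of the leaf's knuckle bore, 12 mm above the leaf's origin; axes as leaf. Knuckle 24 mm outside, 12 mm bore, 24 mm long (y -12 to 12). Lined up in the fixed hinge it has 4 mm of room at each end, and the plate's lower edge is about 5 mm above the fixed knuckles.
- leaf_top (a point): Middle of the leaf's upper edge, 90 mm above the leaf's origin; axes as leaf.
- spare: Bystander: dark steel hinge leaf of the same plate size with two knuckles at its bottom, standing in the other stand.
- rack_a: Fixed orange stand of the bright leaf. Origin under its floor (75 x 84 mm, 8 mm thick); z up. Two slotted posts (30 mm deep in x, 60 mm high, y 20 to 40 mm either side) hold the plate's side edges; plate thickness along x; 41 mm free between the posts; plate stands 38 mm above them. Lift straight up 55 mm to be clear. The two stands may swap places.
- rack_b: Fixed orange stand of the same shape, carrying the dark spare leaf.
- oiler: Fixed yellow lubricant bottle, 48 mm across, on a dark foot 75 mm square; origin under its centre on the table, z up. Its red cap's spout points along its -y, roughly towards the fixed hinge, and ends 55 mm from the bottle's axis, 141 mm above the table.
- cap_top (a point): Centre of the top of the red cap (36 mm across), 150 mm above the table when up.
- cap (a joint): Travel of the red cap in m: 0 up, grows as it is pressed, 0.008 fully down. Sprung: begins to move at about 1.5 N, fully down at 4 N, then a firm stop; it springs back when let go.
- pin: Bystander: brass hinge pin (9 mm, 56 mm long with a 16 mm head) standing in a hole of a wooden block 50 x 50 x 30 mm; origin at its foot.
- jar: Bystander: clear screw jar with a white lid, 52 mm across, 60 mm high; origin under its centre.
There are look-alikes about, which are no part of the job. Of the things that look like the leaf, the smallest one is meant.

How it is judged (in metres and radians):
On the way, in this order (a step that is already met when the one before it is completed fails the run):
1. the red cap is pressed all the way down (more than 6.5 of its 8 mm) (value of joint cap above 0.0065 m), for 0.05 s.
2. the red cap has sprung back up (value of joint cap below 0.0015 m), for 0.1 s.
3. the bright leaf's knuckle is held lined up between the fixed knuckles (x of leaf_eye in the frame of jamb_eye between -0.003 and 0.003 m and z of leaf_eye in the frame of jamb_eye between -0.003 and 0.003 m and y of leaf_eye in the frame of jamb_eye between -0.0045 and 0.0045 m and angle between the y axis of leaf and the y axis of jamb, either way round below 0.12 rad and contact force between leaf and the fingers above 1 N and contact force between leaf and jamb below 1 N), for 0.3 s.
At the end, for the whole second after the job is handed in: The bright leaf is held still (under 20 mm/s) by the fingers, its bore centre within 3 mm of the fixed hinge's axis in height and across it and within 4.5 mm of the middle along it, the bores parallel within 0.12 rad, less than 1 N between leaf and jamb, and the red cap is up (within 1.5 mm) (all of step 3 and linear speed of leaf below 0.02 m/s and value of joint cap below 0.0015 m); the arm keeps its last pose, push and grip.
It fails at once if the spare leaf is moved more than 20 mm (distance of spare from where it was at the start of the episode above 0.02 m).
It fails at once if the brass pin is moved more than 20 mm (distance of pin from where it was at the start of the episode above 0.02 m).
It fails at once if the jar is moved more than 30 mm (distance of jar from where it was at the start of the episode above 0.03 m).
It also fails if it takes over 51 s, if anything falls off the work surface, if the arm or the gripper's body presses on something with over 40 N, if the wrist force passes 120 N, or if a joint passes its speed limit or range.

## Working session

There is one attempt and no reset: what is moved stays moved. The work goes in short steps, Python scripts to look and compute and a tool call to move; the robot and the scene stay as the last step left them, time stands still between calls to the robot, and variables do not carry over. Pictures are saved under pics/ and viewed, at most 10 in all, crops included, and the job is handed in when it is done.

Besides the shell and the picture viewer there is one more tool, called after "Call:" in YAML: its name, and indented under it one key for each argument. jog_arm: Moves the arm, as the interface text tells. Its arguments: {"type":"object","properties":{"steps":{"type":"array"}},"required":["steps"]}

```bash
mkdir -p pics; cat > h.py <<'E'
import numpy as np, cv2, pickle
from bench import manip
def snap(n):
    o=manip.get_obs(); s=manip.snapshot(n); s['obs']=o
    return s
def cloud(s):
    "world points HxWx3 from z_map"
    h,w=s['z_map'].shape; u,v=np.meshgrid(np.arange(w),np.arange(h))
    d=np.array([s['k1'],0,0,0,0],float)
    p=cv2.undistortPoints(np.stack([u,v],-1).reshape(-1,1,2).astype(float),s['mtx'],d).reshape(h,w,2)
    z=s['z_map'][...,None]; c=np.concatenate([p*z,z],-1).astype(float)
    if 'rvec' in s:
        R=cv2.Rodrigues(np.array(s['rvec'],float))[0]; t=np.array(s['tvec'],float).ravel()
        P=(c-t)@R
    else:
        from scipy.spatial.transform import Rotation as Ro
        T=np.array(s['tool_from_camera']); R=Ro.from_quat(s['obs']['ee_rot']).as_matrix()
        P=(c@T[:3,:3].T+T[:3,3])@R.T+np.array(s['obs']['position'])
    P[s['z_map']<=0]=np.nan
    return P
E
python3 - <<'E'
from h import *
o=manip.get_obs(); print(o)
ims=[]
for n in ('scene','top'):
    s=snap(n); pickle.dump(s,open(n+'.pkl','wb')); cv2.imwrite('pics/%s0.png'%n,s['image'][...,::-1]); print(n,s['k1'],s['rvec'],s['tvec'])
E
```

```text
{'time_s': 0.0, 'qpos': array([-1.40508904e+00,  1.59042408e-01,  1.59822018e+00, -9.24033456e-06,
        1.38622330e+00, -2.10130976e-01]), 'dq': array([ 0.00142474, -0.00080915, -0.00127957,  0.00200553,  0.00037264,
        0.00066557]), 'joint_efforts': array([ 4.94127162e-04, -3.96003628e+01, -3.31428051e+01, -2.41026701e-04,
        8.46487790e-03, -1.06561426e-06]), 'position': array([ 210.93822408, -534.40988454,  302.92654657]), 'ee_rot': array([ 9.82394500e-01,  1.86815818e-01,  1.64846695e-05, -9.46486824e-04]), 'force': array([ 0.43830292, -0.44806165, -0.2375801 ]), 'wrist_torque': array([-0.02819735, -0.00433955,  0.0044854 ]), 'grip_force': 0.0, 'gripper_width': 85.31645048813692}
scene -0.08904291363697207 [ 1.83367712  1.66463592 -0.69971093] [-3.50275666e-01 -2.92994801e+02  1.34680020e+03]
top -0.026070493776431853 [ 2.11843082 -2.17160656  0.16530399] [ -8.64635602 528.9676189  993.74741901]
```

View pics/scene0.png

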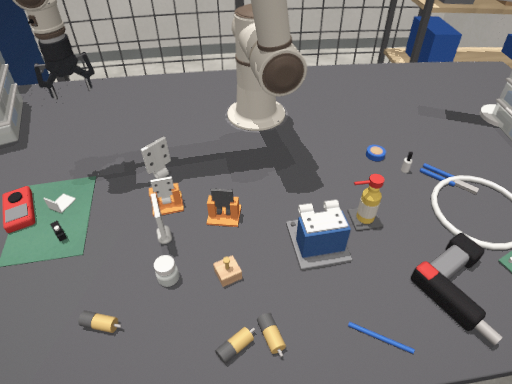

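View pics/top0.png

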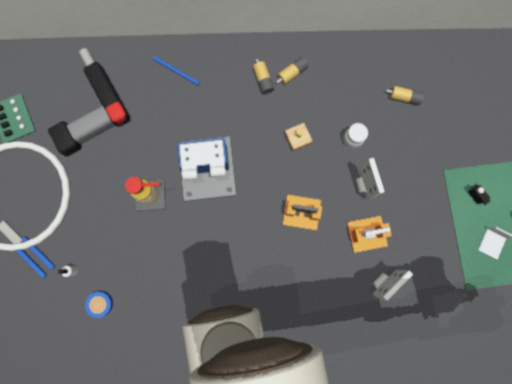

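Candidates for the leaf:
- Bright leaf in the orange stand, scene (163,190), top (375,232).
- Larger bright leaf on a stand, scene (157,158), top (395,287).
- Bright leaf on a post, scene (158,215), top (372,178).
- Dark spare in the other orange stand, scene (222,200), top (303,210).

I choose the one in the orange stand. Next I'll check it in a close crop and measure.

```bash
python3 - <<'E'
from h import *
S={n:pickle.load(open(n+'.pkl','rb')) for n in('scene','top')}
P={n:cloud(S[n]) for n in S}
a=S['scene']['image'][130:250,130:250];b=S['top']['image'][130:310,330:430]
a=cv2.resize(a,(400,400),interpolation=3);b=cv2.resize(b,None,fx=400/180,fy=400/180,interpolation=3)
c=S['top']['image'][125:215,115:245]; c=cv2.resize(c,None,fx=3,fy=3,interpolation=3); c=np.vstack([c,np.zeros((400-c.shape[0],c.shape[1],3),np.uint8)])[:, :]
m=np.hstack([a,b]); m=cv2.resize(m,(400,int(m.shape[0]*400/m.shape[1])))
cv2.imwrite('pics/crop1.png',np.hstack([a,c])[...,::-1])
for n in S:
    hsv=cv2.cvtColor(S[n]['image'],cv2.COLOR_RGB2HSV); p=P[n]; z=p[...,2]
    H,Sa,V=hsv[...,0],hsv[...,1],hsv[...,2]
    def rep(l,m):
        q=p[m&np.isfinite(z)]
        if len(q)<4: print(n,l,len(q));return
        r=cv2.minAreaRect(q[:,:2].astype(np.float32))
        print(n,l,len(q),'med',np.median(q,0).round(1),'rect',np.round(r[0],1),np.round(r[1],1),round(r[2],1),'z',np.percentile(q[:,2],[5,95]).round(0))
    red=((H<6)|(H>174))&(Sa>150)&(V>90)
    near=np.ones_like(red)
    rep('redcap top',red&(z>140)&(z<160))
    org=(H>5)&(H<18)&(Sa>170)&(V>90)&(z>-10)&(z<75)
    k,L,st,_=cv2.connectedComponentsWithStats((org*255).astype(np.uint8))
    for i in range(1,k):
        if st[i,4]>60: rep('orange %s'%st[i,:4],L==i); rep('  posttop',(L==i)&(z>52)&(z<68))
    blue=(H>100)&(H<125)&(Sa>120)&(z>40)&(z<110); rep('blue',blue)
    x,y=p[...,0],p[...,1]
    br=(Sa<60)&(V>130)
    k,L,st,_=cv2.connectedComponentsWithStats(((br&(z>60))*255).astype(np.uint8))
    for i in range(1,k):
        if 15<st[i,4]<2500: rep('bright %s'%st[i,:4],L==i)
E
```

```text
scene redcap top 190 med [547.5 238.6 148.4] rect [541.2 226.4] [67.7 35.5] 77.4 z [141. 151.]
scene orange [231 202   8  16] 61 med [511.3 -98.6  33.5] rect [505.2 -96.9] [13.5 30. ] 45.8 z [13. 53.]
scene   posttop 5 med [ 511.3 -102.5   55. ] rect [ 509.9 -100.6] [ 2.4 14.1] 22.3 z [52. 55.]
scene blue 1416 med [649.5  55.6  75. ] rect [ -76.8 -229.2] [2099.4 1366.7] 80.8 z [ 44. 100.]
scene bright [22  0 42 34] 582 med [ 244.  -518.9  461.5] rect [ 242.7 -521.2] [64.2 74.9] 20.7 z [435. 497.]
scene bright [255   0  35  47] 1364 med [276.1  19.2 429.3] rect [268.9  24.5] [31.4 88.3] 10.4 z [378. 477.]
scene bright [245  11   9   6] 27 med [ 43.7 -17.5 374.3] rect [136.6 -17.6] [213.9  19.6] 1.6 z [371. 379.]
scene bright [ 0 64  8 33] 137 med [-113.5 -913.8  166.9] rect [ -99.6 -909.3] [254.1   9.6] 17.2 z [160. 185.]
scene bright [497  74  15  45] 285 med [130.1 881.1  92.9] rect [150.4 880.7] [18.1 95.9] 87.8 z [ 64. 167.]
scene bright [ 0 84 17 46] 353 med [  12.5 -880.2   83.1] rect [ -71.6 -901.4] [303.1  40.1] 11.0 z [ 65. 110.]
scene bright [140 136  30  33] 524 med [ 321.1
[... 1285 characters left out ...]
05.2 101. ] [ 86.7 104.1] 5.3 z [ 97. 110.]
top bright [369 158  15  36] 205 med [ 551.9 -288.5  127. ] rect [ 553.  -288.7] [80.1 13.7] 15.6 z [123. 130.]
top bright [137 196  15   6] 24 med [518.9 234.   69.1] rect [520.2 237.5] [ 7.  32.6] 16.8 z [62. 77.]
top bright [364 227  27   9] 98 med [ 432.  -291.8   96.8] rect [ 432.9 -297.9] [ 8.7 67.4] 7.8 z [ 79. 100.]
top bright [383 271  30  29] 226 med [ 314.  -318.5  127.3] rect [ 314.  -319.9] [12.7 80.7] 41.6 z [123. 130.]
top bright [183 314  75  59] 1083 med [260.   77.9 347.2] rect [241.8  42.4] [ 78.2 123.1] 9.6 z [326. 363.]
top bright [190 352 138  32] 1655 med [288.3 -42.  725.1] rect [287.7 -17.2] [112.2  24.7] 88.0 z [699. 735.]
```

View pics/crop1.png

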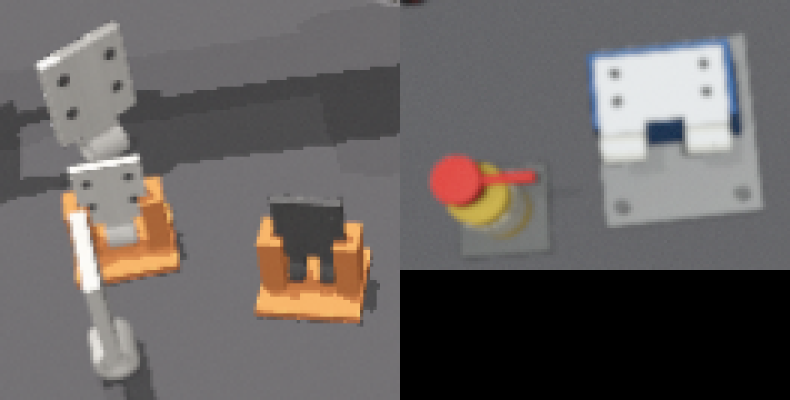

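The crop confirms it: the leaf in the left orange stand (crop (107,200), top (377,232)) is the small one, with a single middle knuckle. The two bright ones beside it, about 80 mm wide, are look-alikes. The right stand holds the dark spare with two knuckles. The red cap is at top (136,185) and the hinge gap at top (204,168).

```bash
cat >> h.py <<'E'
from scipy.spatial.transform import Rotation as Ro
def totool(w,o=None):
    "world point -> shift (cm) along the tool axes from the TCP"
    o=o or manip.get_obs(); return (Ro.from_quat(o['ee_rot']).inv().apply(np.array(w)-o['position'])/10).round(2)
def band(p,m):
    q=p[m&np.isfinite(p[...,2])]; r=cv2.minAreaRect(q[:,:2].astype(np.float32)); return len(q),q.mean(0).round(1),[np.round(x,1) for x in r]
E
python3 - <<'E'
from h import *
for n in ('scene','top'):
    s=pickle.load(open(n+'.pkl','rb'));p=cloud(s);x,y,z=np.moveaxis(p,-1,0)
    hsv=cv2.cvtColor(s['image'],cv2.COLOR_RGB2HSV);H,Sa,V=np.moveaxis(hsv,-1,0)
    red=((H<6)|(H>174))&(Sa>150)
    print(n,'cap',band(p,red&(z>147)&(z<156)&(abs(x-541)<50)))
    print('knuck',band(p,(z>106)&(z<116)&(abs(x-575)<40)&(abs(y-100)<80)))
    print('hinge plate',band(p,(z>97)&(z<106)&(abs(x-605)<60)&(abs(y-100)<80)&(Sa<60)&(V>130)))
    m=(z>70)&(z<103)&(abs(x-434)<25)&(abs(y+290)<45)
    print('leaf',band(p,m),band(p,m&(Sa<60)&(V>120)))
    q=p[m&(Sa<60)&(V>120)]; print(np.polyfit(q[:,1],q[:,0],1),q[:,1].min(),q[:,1].max())
E
```

```text
scene cap (113, array([545. , 243.7, 149.6]), [array([544.2, 244.1]), array([31.7, 33.3]), np.float64(68.2)])
knuck (159, array([579.8,  99.4, 109.6]), [array([579.9,  98.1]), array([92.5, 46.1]), np.float64(75.7)])
hinge plate (878, array([618.8, 100.6, 102.2]), [array([607.6, 101.8]), array([82.7, 99.8]), np.float64(5.4)])
leaf (197, array([ 436.4, -289.5,   86.1]), [array([ 434.8, -290.2]), array([13.5, 54.1]), np.float64(8.8)]) (185, array([ 436.3, -289.4,   86.3]), [array([ 434.8, -290.2]), array([13.5, 54.1]), np.float64(8.8)])
[-1.67457640e-01  3.87783617e+02] -316.703404269439 -262.76751093799646
top cap (175, array([540.6, 241.2, 149.2]), [array([540.5, 241.9]), array([32.5, 31.1]), np.float64(88.0)])
knuck (221, array([574. ,  96.2, 109.6]), [array([587.5,  97.9]), array([48.2, 95.6]), np.float64(5.7)])
hinge plate (1113, array([612.5, 100.2, 102. ]), [array([604.9,  99.2]), array([ 85.8, 100.1]), np.float64(5.3)])
leaf (103, array([ 431.9, -289.4,   94.9]), [array([ 432.5, -291.8]), array([ 8.2, 56. ]), np.float64(9.3)]) (97, array([ 431.9, -290. ,   95.5]), [array([ 432.4, -292. ]), array([ 7.9, 55.6]), np.float64(9.3)])
[-1.60551271e-01  3.85317961e+02] -319.019537744314 -264.2704964894961
```

Call:
jog_arm:
  steps:
    - [[1,0,0,0,-35],[1,0,0,0,-35],[1,0,0,0,-35],[1,0,0,0,-35],[1,0,0,0,-35]]

```text
time_s: 0.52
position: [211.0, -534.6, 303.3]
ee_rot: [0.879, 0.476, 0.0, -0.001]
force: [0.4, 0.1, -0.0]
gripper_width: 25.6
grip_force: 0.0
```

Call:
jog_arm:
  steps:
    - [[1,0,0,0,-35],[1,0,0,0,-35],[1,0,0,0,-35],[1,0,0,0,-35],[1,0,0,0,-35]]

```text
time_s: 0.93
position: [211.0, -534.6, 303.3]
ee_rot: [0.695, 0.719, 0.0, -0.0]
force: [-0.6, -0.4, -1.0]
gripper_width: -0.1
grip_force: 0.0
```

Call:
jog_arm:
  steps:
    - [[1,0,0,0,-3.9],[1,0,0,0,-3.9]]

```text
time_s: 1.1
position: [210.9, -534.6, 303.3]
ee_rot: [0.672, 0.74, 0.0, -0.0]
force: [0.2, 0.1, 0.3]
gripper_width: -0.1
grip_force: 0.0
```

Call:
jog_arm:
  steps:
    - [[1,16,9,0,0],[1,16,9,0,0],[1,16,9,0,0],[1,16,9,0,0],[1,16,9,0,0]]

```text
time_s: 1.52
position: [286.7, -363.0, 303.3]
ee_rot: [0.673, 0.74, 0.001, -0.001]
force: [0.9, -1.6, 0.4]
gripper_width: 0.2
grip_force: 0.0
```

Call:
jog_arm:
  steps:
    - [[1,18,10,0,0],[1,18,10,0,0],[1,18,10,0,0],[1,18,10,0,0],[1,18,10,0,0]]

```text
time_s: 1.93
position: [368.2, -176.3, 303.8]
ee_rot: [0.674, 0.739, 0.0, 0.0]
force: [0.7, 0.8, 0.1]
gripper_width: -0.2
grip_force: 0.0
```

Call:
jog_arm:
  steps:
    - [[1,18,10,0,0],[1,18,10,0,0],[1,18,10,0,0],[1,18,10,0,0],[1,18,10,0,0]]

```text
time_s: 2.35
position: [450.8, 12.7, 303.9]
ee_rot: [0.674, 0.739, 0.0, 0.0]
force: [0.5, -2.3, 0.4]
gripper_width: 0.3
grip_force: 0.0
```

Call:
jog_arm:
  steps:
    - [[1,14,10,0,0],[1,14,10,0,0],[1,14,10,0,0],[1,14,10,0,0],[1,14,10,0,0]]

```text
time_s: 2.77
position: [538.1, 164.0, 302.9]
ee_rot: [0.672, 0.741, 0.001, -0.001]
force: [-0.9, -0.3, -0.3]
gripper_width: -0.3
grip_force: 0.0
```

```bash
python3 - <<'E'
from h import *
s=snap('wrist');o=s['obs'];print(o['time_s'],o['position'],o['qpos'].round(2),o['gripper_width'],Ro.from_quat(o['ee_rot']).as_matrix().round(3))
cv2.imwrite('pics/w1.png',s['image'][...,::-1]);pickle.dump(s,open('w1.pkl','wb'))
p=cloud(s);x,y,z=np.moveaxis(p,-1,0)
hsv=cv2.cvtColor(s['image'],cv2.COLOR_RGB2HSV);H,Sa,V=np.moveaxis(hsv,-1,0)
red=((H<6)|(H>174))&(Sa>150)
m=red&(z>146)&(z<156)
if m.sum()>5: print('cap',band(p,m))
m=(z>106)&(z<116)&(abs(x-575)<30)&(abs(y-100)<80)
if m.sum()>5: print('kn',band(p,m))
print(totool([542.5,242.5,233]))
E
```

```text
2.7667 [538.13155835 164.01356066 302.85139144] [ 0.08  0.13  1.63  0.    1.38 -0.02] -0.27074689781138 [[-0.097  0.995 -0.   ]
 [ 0.995  0.097  0.002]
 [ 0.002 -0.    -1.   ]]
cap (1453, array([543.1, 244.1, 149.3]), [array([543.3, 243.6]), array([33.2, 34.3]), np.float64(5.4)])
kn (604, array([574.9, 119.2, 109.4]), [array([575.6,  99.9]), array([20.9, 91.9]), np.float64(5.3)])
[7.91 1.28 7.  ]
```

View pics/w1.png

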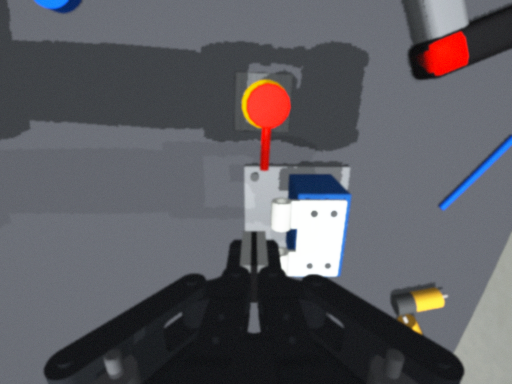

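The wrist view shows the red cap at (269,105), its spout pointing down to the hinge, and the near fixed knuckle at (281,215). The cap is at world (543, 243.5).

Call:
jog_arm:
  steps:
    - [[1,4,0.7,0,0],[1,8,1.4,0,0],[1,8,1.4,3,0],[1,8,1.4,6.5,0],[1,8,1.4,6.5,0]]

```text
time_s: 3.23
position: [539.1, 238.9, 231.5]
ee_rot: [0.673, 0.739, -0.006, -0.004]
force: [-1.3, -0.5, -0.8]
gripper_width: 0.2
grip_force: 0.0
```

Call:
jog_arm:
  steps:
    - [[1,0,0,0.5,0],[1,0,0,1.0,0],[1,0,0,1.3,0],[1,0,0,1.3,0]]

```text
time_s: 3.57
position: [543.8, 239.6, 227.0]
ee_rot: [0.673, 0.739, 0.001, 0.001]
force: [-0.3, -0.3, -0.1]
gripper_width: -0.1
grip_force: 0.0
```

Call:
jog_arm:
  steps:
    - [[1,0.4,0,0.4,0],[1,0.4,0,0.8,0],[1,0.4,0,1.2,0],[1,0.4,0,1.2,0],[1,0.4,0,1.2,0]]

```text
time_s: 3.98
position: [543.7, 244.5, 214.9]
ee_rot: [0.673, 0.74, 0.001, 0.001]
force: [1.8, 1.5, 3.1]
gripper_width: 0.1
grip_force: 1.8
```

Call:
jog_arm:
  steps:
    - [[1,0,0,0.1,0],[1,0,0,0.2,0],[1,0,0,0.3,0],[1,0,0,0.3,0]]

```text
time_s: 4.32
position: [543.9, 244.5, 214.4]
ee_rot: [0.673, 0.74, 0.002, 0.001]
force: [-3.8, 0.5, 17.3]
gripper_width: 0.1
grip_force: 8.6
```

Call:
jog_arm:
  steps:
    - [[1,0,0,-3,0],[1,0,0,-6,0],[1,0,0,-9,0],[0,0,0,-9,0],[-1,0,0,-9,0]]

```text
time_s: 4.73
position: [543.3, 244.1, 302.6]
ee_rot: [0.673, 0.74, 0.001, 0.001]
force: [-0.1, 0.3, -0.9]
gripper_width: 23.2
grip_force: 0.0
```

Call:
jog_arm:
  steps:
    - [[-1,-20,-5,0,0],[-1,-20,-5,0,0],[-1,-20,-5,0,0],[-1,-20,-5,0,0],[-1,-20,-5,0,0]]

```text
time_s: 5.15
position: [510.1, 38.5, 298.6]
ee_rot: [0.673, 0.74, -0.001, -0.002]
force: [0.1, -0.5, -0.2]
gripper_width: 83.4
grip_force: 0.0
```

Call:
jog_arm:
  steps:
    - [[-1,-20,-5,0,0],[-1,-20,-5,0,0],[-1,-20,-5,0,0],[-1,-20,-5,0,0],[-1,-20,-5,0,0]]

```text
time_s: 5.57
position: [479.4, -165.2, 298.8]
ee_rot: [0.673, 0.74, -0.0, -0.002]
force: [0.3, 0.2, 0.0]
gripper_width: 85.0
grip_force: 0.0
```

Call:
jog_arm:
  steps:
    - [[-1,-20,-6,0,0],[-1,-20,-6,0,0],[-1,-20,-6,0,0],[-1,-20,-6,0,0],[-1,-20,-6,0,0]]

```text
time_s: 5.98
position: [438.8, -369.1, 298.4]
ee_rot: [0.673, 0.74, 0.0, -0.002]
force: [1.4, 0.2, -0.7]
gripper_width: 85.3
grip_force: 0.0
```

Call:
jog_arm:
  steps:
    - [[-1,0,0,0,-3.8],[-1,0,0,0,-3.8],[-1,0,0,0,-3.8]]

```text
time_s: 6.23
position: [439.7, -367.2, 298.8]
ee_rot: [0.649, 0.761, 0.001, -0.002]
force: [0.1, -0.1, -0.7]
gripper_width: 85.4
grip_force: 0.0
```

```bash
python3 - <<'E'
from h import *
s=snap('wrist');o=s['obs'];print(o['time_s'],o['position'],o['qpos'].round(2),o['gripper_width'],Ro.from_quat(o['ee_rot']).as_matrix().round(3))
cv2.imwrite('pics/w2.png',s['image'][...,::-1]);pickle.dump(s,open('w2.pkl','wb'))
p=cloud(s);x,y,z=np.moveaxis(p,-1,0)
m=(z>93)&(z<103)&(abs(x-434)<25)&(abs(y+290)<45)
if m.sum()>5:
    print('leaf top',band(p,m)); q=p[m]; print(np.polyfit(q[:,1],q[:,0],1))
m=(z>50)&(z<66)&(abs(x-434)<40)&(abs(y+290)<60); print('posts',band(p,m))
s=snap('top'); hsv=cv2.cvtColor(s['image'],cv2.COLOR_RGB2HSV);H,Sa,V=np.moveaxis(hsv,-1,0);p=cloud(s)
print('cap z',np.nanpercentile(p[...,2][((H<6)|(H>174))&(Sa>150)&(abs(p[...,0]-543)<15)&(abs(p[...,1]-243)<15)],90))
E
```

```text
6.2333 [ 439.74874415 -367.21287061  298.78947774] [-0.91  0.16  1.61  0.    1.38 -1.07] 85.35563172049184 [[-0.158  0.987 -0.002]
 [ 0.987  0.158  0.004]
 [ 0.004 -0.002 -1.   ]]
leaf top (498, array([ 432.4, -289.8,   96.7]), [array([ 432.4, -291.2]), array([ 7.9, 55.1]), np.float64(9.7)])
[-1.74310594e-01  3.81867520e+02]
posts (798, array([ 431.7, -288.3,   59.2]), [array([ 432.3, -291.3]), array([29.4, 78.7]), np.float64(9.2)])
cap z 151.39539512012104
```

View pics/w2.png

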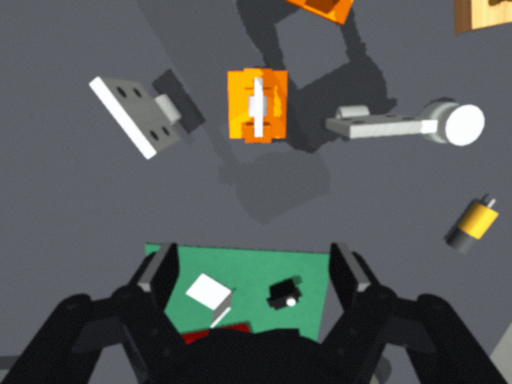

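Wrist view: the leaf's upper edge runs down the stand at (258,105), with the look-alikes well to the sides at (125,118) and (400,125). The cap is back up.

Call:
jog_arm:
  steps:
    - [[-1,3.8,0.5,2,0],[-1,7.6,0.5,5,0],[-1,7.6,0.5,8,0],[-1,7.6,0.5,8,0],[-1,7.6,0.5,8,0]]

```text
time_s: 6.75
position: [432.6, -290.2, 219.6]
ee_rot: [0.647, 0.762, 0.0, -0.002]
force: [0.4, 0.5, 1.2]
gripper_width: 85.4
grip_force: 0.0
```

```bash
python3 - <<'E'
from h import *
o=manip.get_obs();print(o['position'],totool([432.4,-291.2,136],o))
E
```

```text
[ 432.62036546 -290.22132165  219.64177689] [-0.12 -0.02  8.36]
```

Call:
jog_arm:
  steps:
    - [[-1,-0.1,0,2,0],[-1,-0.1,0,4,0],[-1,-0.1,0,6,0],[-1,-0.1,0,7.5,0],[-1,-0.1,0,8.2,0]]

```text
time_s: 7.17
position: [433.9, -294.3, 139.4]
ee_rot: [0.648, 0.761, -0.0, 0.001]
force: [-0.7, 0.6, 0.5]
gripper_width: 85.4
grip_force: 0.0
```

Call:
jog_arm:
  steps:
    - [[-1,0,0,0,0],[1,0,0,0,0],[1,0,0,0,0],[1,0,0,0,0],[1,0,0,0,0]]

```text
time_s: 7.58
position: [433.8, -293.7, 140.1]
ee_rot: [0.648, 0.762, -0.0, 0.001]
force: [-0.2, 0.9, 0.2]
gripper_width: 38.7
grip_force: 0.0
```

Call:
jog_arm:
  steps:
    - [[1,0,0,0,0],[1,0,0,0,0],[1,0,0,0,0],[1,0,0,0,0],[1,0,0,0,0]]

```text
time_s: 8.0
position: [433.4, -293.3, 139.3]
ee_rot: [0.648, 0.762, -0.0, 0.0]
force: [-2.0, 0.0, 3.0]
gripper_width: 7.0
grip_force: 59.4
```

Call:
jog_arm:
  steps:
    - [[1,0,0,-1,0],[1,0,0,-3,0],[1,0,0,-5,0],[1,0,0,-7,0],[1,0,0,-9,0]]

```text
time_s: 8.42
position: [433.1, -292.8, 229.9]
ee_rot: [0.648, 0.762, 0.0, -0.0]
force: [0.7, 0.1, -1.6]
gripper_width: 7.3
grip_force: 58.8
```

Call:
jog_arm:
  steps:
    - [[1,0,0,-2,0],[1,0,0,-4,0],[1,0,0,-6,0],[1,0,0,-6,0],[1,0,0,-6,0]]

```text
time_s: 8.83
position: [433.6, -293.4, 289.9]
ee_rot: [0.648, 0.762, -0.0, 0.001]
force: [0.2, 0.3, -2.0]
gripper_width: 7.1
grip_force: 59.0
```

```bash
python3 - <<'E'
from h import *
s=snap('wrist');o=s['obs'];print(o['time_s'],o['position'],o['force'],o['gripper_width'])
cv2.imwrite('pics/w3.png',s['image'][...,::-1])
p=cloud(s); w=pickle.load(open('w1.pkl','rb')); P=cloud(w)
q=P[(P[...,2]>97)&(P[...,2]<114)&(abs(P[...,0]-605)<60)&(abs(P[...,1]-100)<90)]
print('hinge from w1',cv2.minAreaRect(q[:,:2].astype(np.float32)))
b=np.array([575.6,99.9]);yaw=np.radians(5.4);k=P[(P[...,2]>101)&(P[...,2]<114)]
R=np.array([[np.cos(yaw),np.sin(yaw)],[-np.sin(yaw),np.cos(yaw)]]);l=(k[:,:2]-b)@R.T; l=np.c_[l,k[:,2]]
l=l[(abs(l[:,0])<14)&(abs(l[:,1])<60)]
# outermost point and gap edges along the axis
print('y hist',np.histogram(l[:,1],np.arange(-56,57,4)))
t=l[(l[:,2]>105)&(abs(abs(l[:,1])-32)<14)]
a=np.linalg.lstsq(np.c_[2*t[:,0],2*t[:,2],np.ones(len(t))],t[:,0]**2+t[:,2]**2,rcond=None)[0];print('circle x,z,r',a[0],a[1],(a[2]+a[0]**2+a[1]**2)**.5)
E
```

```text
8.8333 [ 433.5902683  -293.35179436  289.85912615] [ 0.20500763  0.30121796 -1.976776  ] 7.07397259560005
hinge from w1 ((607.7591552734375, 102.38043212890625), (88.14452362060547, 104.03307342529297), 4.902644634246826)
y hist (array([ 0,  3,  9, 12, 18, 24, 27, 32, 34, 38,  0,  0,  0,  0,  0,  0,  0,
       31, 76, 71, 74, 77, 76, 77, 81, 70,  0,  0]), array([-56, -52, -48, -44, -40, -36, -32, -28, -24, -20, -16, -12,  -8,
        -4,   0,   4,   8,  12,  16,  20,  24,  28,  32,  36,  40,  44,
        48,  52,  56]))
circle x,z,r 0.32091339190601814 101.13868870499441 10.165328418311125
```

View pics/w3.png

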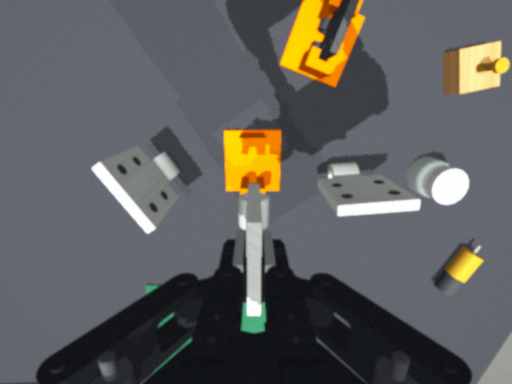

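The leaf is clear of its stand, edge-on from (253,310) at the top to its knuckle at (255,210), and sits between the pads. Next I'll go near the hinge and look again.

Call:
jog_arm:
  steps:
    - [[1,0,0,0,2],[1,0,0,0,3.9],[1,0,0,0,3.9]]

```text
time_s: 9.13
position: [432.6, -292.4, 286.7]
ee_rot: [0.674, 0.739, 0.0, -0.002]
force: [0.1, -0.2, -1.2]
gripper_width: 7.4
grip_force: 59.0
```

Call:
jog_arm:
  steps:
    - [[1,1,0.6,0,0],[1,3,1.7,0,0],[1,6,3.4,0,0],[1,9,5.1,0,0],[1,12,6.8,0,0]]

```text
time_s: 9.55
position: [490.0, -165.1, 288.0]
ee_rot: [0.673, 0.739, 0.0, -0.001]
force: [0.8, 0.8, -0.1]
gripper_width: 7.3
grip_force: 58.9
```

Call:
jog_arm:
  steps:
    - [[1,3,1.7,0,0],[1,6,3.4,0,0],[1,9,5.1,0,0],[1,12,6.8,0,0],[1,14,8,0,0]]

```text
time_s: 9.97
position: [556.7, -16.6, 288.0]
ee_rot: [0.672, 0.74, 0.0, -0.001]
force: [0.7, -0.1, -2.3]
gripper_width: 7.3
grip_force: 58.9
```

Call:
jog_arm:
  steps:
    - [[1,2,1.1,0,0],[1,3.5,2.1,0,0],[1,3.9,2.3,0,0],[1,3.9,2.3,0,0],[1,3.9,2.3,0,0]]

```text
time_s: 10.38
position: [575.3, 20.6, 288.3]
ee_rot: [0.673, 0.74, -0.001, -0.0]
force: [0.3, -0.5, -1.2]
gripper_width: 7.2
grip_force: 58.9
```

```bash
python3 - <<'E'
from h import *
s=snap('wrist');o=s['obs'];print(o['time_s'],o['position'],o['force'],Ro.from_quat(o['ee_rot']).as_matrix().round(3))
cv2.imwrite('pics/w4.png',s['image'][...,::-1]);pickle.dump(s,open('w4.pkl','wb'))
P=cloud(s);yaw=np.radians(5.3);R=np.array([[np.cos(yaw),np.sin(yaw)],[-np.sin(yaw),np.cos(yaw)]])
l=(P[...,:2]-[576,99.2])@R.T; z=P[...,2]
m=(abs(l[...,0])<14)&(abs(l[...,1])<60)&(z>101)&(z<114)
print(np.histogram(l[m][:,1],np.r_[-52:-44:1,-20:-10:1,10:20:1,44:53]))
t=np.c_[l[m],z[m]]; t=t[(t[:,2]>105)&(abs(abs(t[:,1])-32)<14)]
for sg in (-1,1):
    u=t[t[:,1]*sg>0]; u=u[u[:,2]>108]; print(sg,len(u),u.mean(0),u[:,0].min(),u[:,0].max())
# held leaf in tool frame
T=Ro.from_quat(o['ee_rot']).as_matrix(); q=(P-o['position'])@T
m=(abs(q[...,1])<14)&(q[...,2]>55)&(q[...,2]<140)&(abs(q[...,0])<45)
v=q[m]
for a,b in((55,65),(65,75),(75,85),(85,95),(95,105),(105,115),(115,135)):
    w=v[(v[:,2]>a)&(v[:,2]<b)]
    if len(w)>3: print(a,b,len(w),np.median(w,0).round(1),'x',np.percentile(w[:,0],[2,98]).round(1),'y',np.percentile(w[:,1],[5,95]).round(1))
E
```

```text
10.3833 [575.27537846  20.57875929 288.26041539] [ 0.31571684 -0.54521171 -1.19458557] [[-0.094  0.996 -0.001]
 [ 0.996  0.094 -0.   ]
 [-0.    -0.001 -1.   ]]
(array([  0,   0,  13,  28,  23,  26,  28, 714,  30,  27,  30,   0,   0,
         0,   0,   0,   0,   0,   0,   0,   0,   0,  37,  44,  30,  30,
        29, 915,  32,  32,   4,   0,   0,   0,   0,   0]), array([-52, -51, -50, -49, -48, -47, -46, -45, -20, -19, -18, -17, -16,
       -15, -14, -13, -12, -11,  10,  11,  12,  13,  14,  15,  16,  17,
        18,  19,  44,  45,  46,  47,  48,  49,  50,  51,  52]))
-1 493 [ -0.18392029 -31.82067952 110.24332632] -9.018271821628083 9.016671867660527
1 627 [ -0.1233093   31.94130851 110.20883422] -9.042331065588634 9.674777443762968
55 65 412 [11.7 -0.1 59.6] x [ 7.  30.7] y [-12.6  12.5]
65 75 181 [12.1  0.4 67.8] x [ 7.2 30.7] y [-10.5  10.3]
75 85 78 [30.3  0.7 79.5] x [29.7 30.8] y [-3.1  4.1]
85 95 64 [30.3  0.4 90. ] x [29.6 30.7] y [-2.8  4.1]
95 105 36 [30.3  0.7 98.7] x [29.9 30.7] y [-2.9  4.3]
105 115 356 [  4.4  -4.7 112.3] x [-8.6 14.2] y [-9.4 10.7]
115 135 172 [ 13.3  -5.7 118.9] x [-7.3 14.6] y [-11.3  11.9]
```

View pics/w4.png

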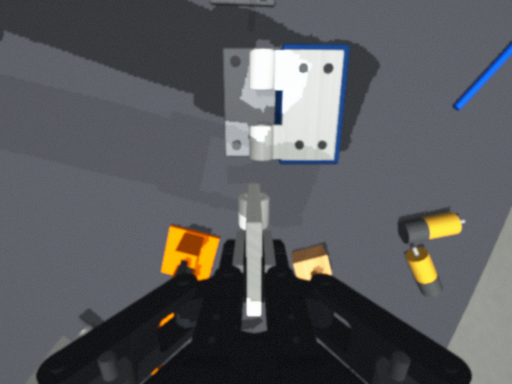

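Wrist view: the fixed knuckles are at (262,68) and (262,142) with the gap at (262,105), and the leaf's knuckle is at (254,205). Gap centre is world (576.0, 97.6), and the leaf's eye sits 2.3 mm ahead of the TCP along tool x.

Call:
jog_arm:
  steps:
    - [[1,2,0.2,0,0],[1,4.5,0.5,0,0],[1,6.6,0.65,1,0],[1,7.4,0.75,2.5,0],[1,7.4,0.75,3.5,0]]

```text
time_s: 10.85
position: [575.7, 95.5, 252.8]
ee_rot: [0.673, 0.74, -0.0, -0.0]
force: [0.1, -0.6, -1.7]
gripper_width: 7.1
grip_force: 58.9
```

Call:
jog_arm:
  steps:
    - [[1,0,0,0,0],[1,0,0,0,0]]

```text
time_s: 11.02
position: [575.9, 93.6, 253.2]
ee_rot: [0.674, 0.739, -0.001, -0.001]
force: [-0.2, 0.8, -0.9]
gripper_width: 6.8
grip_force: 58.9
```

```bash
cat > look.py <<'E'
from h import *
s=snap('wrist');o=s['obs'];print(o['time_s'],o['position'],o['force'])
cv2.imwrite('pics/w5.png',s['image'][...,::-1]);pickle.dump(s,open('w5.pkl','wb'))
P=cloud(s); T=Ro.from_quat(o['ee_rot']).as_matrix(); q=(P-o['position'])@T
print('target shift cm',totool([575.8,95.3,219.3],o),'yaw',np.degrees(np.arctan2(T[1,0],T[0,0])))
m=(abs(q[...,1])<16)&(q[...,0]>12.5)&(q[...,0]<16)&(q[...,2]>100)&(q[...,2]<140);v=q[m]
if len(v)>5: print('end face',len(v),np.percentile(v,[2,50,98],axis=0).round(1))
yaw=np.radians(5.3);R=np.array([[np.cos(yaw),np.sin(yaw)],[-np.sin(yaw),np.cos(yaw)]])
l=(P[...,:2]-[576,97.6])@R.T; z=P[...,2]
m=(abs(l[...,0])<13)&(l[...,1]>12)&(l[...,1]<52)&(z>106)&(z<114); t=l[m]
if len(t)>5: print('far knuckle x',t[:,0].mean(),'y',np.percentile(t[:,1],[1,99]),'zmax',np.percentile(z[m],98))
E
python3 look.py
```

```text
11.0167 [575.89351916  93.61182454 253.20586999] [-0.20669192  0.78197801 -0.89162731]
target shift cm [0.17 0.01 3.39] yaw 95.25688329506667
end face 140 [[ 12.6 -10.5 110. ]
 [ 14.1  -4.7 117.8]
 [ 14.7  11.  127.1]]
far knuckle x -0.019049414746335487 y [16.9546197  48.01109928] zmax 112.04116806082186
```

Call:
jog_arm:
  steps:
    - [[1,0.2,0,0,0],[1,0.2,0,0.8,0],[1,0.2,0,1.6,0],[1,0.2,0,2.4,0],[1,0.2,0,3,0]]

```text
time_s: 11.48
position: [575.6, 96.7, 222.3]
ee_rot: [0.674, 0.739, -0.001, -0.001]
force: [0.1, 0.3, -2.5]
gripper_width: 7.1
grip_force: 58.9
```

Call:
jog_arm:
  steps:
    - [[1,0,0,0.2,0],[1,0,0,0.4,0],[1,0,0,0.4,0],[1,0,0,0.4,0]]

```text
time_s: 11.82
position: [576.3, 96.9, 220.1]
ee_rot: [0.673, 0.739, 0.0, 0.0]
force: [-0.8, -0.6, -0.9]
gripper_width: 7.0
grip_force: 58.9
```

```bash
python3 look.py; python3 look.py
```

```text
11.8167 [576.29144452  96.87909629 220.08076413] [-0.80555586 -0.63649188 -0.87789357]
target shift cm [-0.15 -0.06  0.08] yaw 95.33955645634127
end face 97 [[ 12.6 -10.9 110.2]
 [ 13.9   6.2 115.1]
 [ 14.7  11.7 122.2]]
far knuckle x -0.14515555747412678 y [12.59581902 47.9991271 ] zmax 111.72404335494753
11.8667 [576.41173824  96.8524075  220.29134829] [ 0.00625053 -0.90896635 -1.12930648]
target shift cm [-0.15 -0.08  0.1 ] yaw 95.33217728043392
end face 98 [[ 12.6 -10.4 110.2]
 [ 14.    6.2 114.7]
 [ 14.7  11.6 121.6]]
far knuckle x 0.02880085828094981 y [12.83362988 48.00764723] zmax 111.86347532064113
```

Call:
jog_arm:
  steps:
    - [[1,-0.1,-0.05,0.1,0],[1,-0.1,-0.05,0.1,0],[1,-0.1,-0.05,0.1,0],[1,-0.1,-0.05,0.1,0],[1,-0.1,-0.05,0.1,0]]

```text
time_s: 12.33
position: [575.8, 95.8, 219.0]
ee_rot: [0.673, 0.739, 0.0, 0.0]
force: [0.4, 0.0, -0.1]
gripper_width: 7.3
grip_force: 58.9
```

```bash
python3 look.py; python3 - <<'E'
from h import *
w=pickle.load(open('w5.pkl','rb'))['image'][40:340,160:360]
t=snap('scene')['image'][180:280,270:400]
a=cv2.resize(w,(400,600),interpolation=3);b=cv2.resize(t,(390,300),interpolation=3);t=snap('top')['image'][120:220,120:250];c=cv2.resize(t,(390,300),interpolation=3)
cv2.imwrite('pics/f.png',np.hstack([a,np.vstack([b,c])])[...,::-1])
E
```

```text
12.3333 [575.78768095  95.8037913  218.98804477] [ 0.41044559  0.02914514 -0.13440599]
target shift cm [-0.05 -0.   -0.03] yaw 95.3318685598112
end face 107 [[ 12.6 -10.3 110. ]
 [ 14.   -4.7 115.4]
 [ 14.7  11.5 122.6]]
far knuckle x 0.060843180179364874 y [12.83814103 48.0225055 ] zmax 111.91294720950592
```

View pics/f.png

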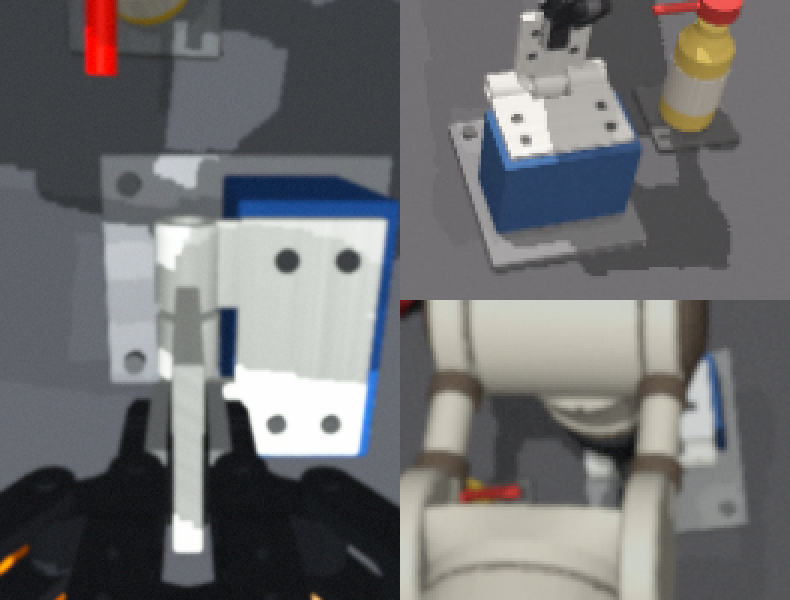

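The leaf's knuckle (wrist crop (187,340)) lines up with the far knuckle (187,260), with gaps at its ends. The scene crop shows it level at (548,87), with the plate clear above. I'll hold it still, then check the numbers.

Call:
jog_arm:
  steps:
    - [[1,0,0,0,0],[1,0,0,0,0],[1,0,0,0,0],[1,0,0,0,0],[1,0,0,0,0]]

```text
time_s: 12.9
position: [575.7, 95.8, 218.9]
ee_rot: [0.673, 0.739, -0.0, -0.0]
force: [0.4, -0.6, -0.9]
gripper_width: 7.1
grip_force: 58.9
```

Call:
jog_arm:
  steps:
    - [[1,0,0,0,0],[1,0,0,0,0],[1,0,0,0,0],[1,0,0,0,0],[1,0,0,0,0]]

```text
time_s: 13.32
position: [575.8, 95.8, 218.9]
ee_rot: [0.673, 0.739, -0.0, -0.0]
force: [0.6, -0.4, -1.5]
gripper_width: 7.1
grip_force: 58.9
```

```bash
python3 -c "
from bench import manip
print(manip.close_job())"
```

```text
the job is handed in; nothing more can be done
None
```

I pressed the red cap to its stop and it sprang back up. The bright leaf is now held still by the gripper, lined up in the fixed hinge to within about 1 mm by my measurements. I handed the job in at about 13 s; no verdict was returned.

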